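# Put the socket set back in its case

## Robot

A 6-joint arm with a two-finger parallel gripper is mounted at the origin on the work surface. World frame = base frame: x ahead of the robot, y to its left, z up, the work surface at z = 0. Lengths are in m, angles in rad, forces in N, time in s.
With the tool pointing down it reaches from about 0.275 to 0.75 m from the base axis. Payload 10.2 kg.
Tool frame: the origin (TCP) lies midway between the tips of the shut fingers; the grasp point (between the pads) lies 19 mm behind it (env.hold_point_z is the distance from the TCP to the grasp point, in m); x points along the fingers, z is the direction in which the jaws open and shut, and the axes are right-handed (so a half turn about x gives the same grasp; the last joint's range is limited). The gripper opens to 85 mm and grips with 20 to 120 N. Pads are 22 mm wide; open, the fingers measure 114 mm over their backs; the gripper's body (76 mm by 85 mm) begins 54 mm behind the grasp point. The pads swing forward as they close: fully open they stand 13 mm farther back than shut.
Start: joints at [1.112, 0.313, 1.498, -0, 1.331, -0.223], TCP at [0.123, 0.51, 0.231] pointing down, gripper open.
Joint ranges: [-2.94, 2.94], [-0.97, 2.17], [0.19, 2.56], [-1.23, 4.37], [0.02, 3.11], [-2.88, 2.88]. Speed limits (rad/s): [2.39, 2.39, 3.01, 3.14, 3.14, 3.14].

## Interface

Orientations are given as a unit quaternion [x, y, z, w].
In Python, from bench import env, kinematics, monitor, eyes, job gives the robot as it stands. The module is installed in compiled form; this text tells all that it offers. Calls block until the motion is done:
- env.reach(position, orientation): joint-space move of the TCP to a pose.
- env.movel(position, velocity=0.15, frame=None, guard=None): straight line of the TCP; frame=None keeps the orientation; velocity is the mean speed in m/s. With guard (N) it stops when the force on the tool has changed by that much, and returns True; else False.
- env.set_joints(angles): joint-space move.
- env.release() and env.close_gripper(effort=None): open the fingers fully, or close them until they stop; effort is the grip in N (None keeps the last).
- env.hold(seconds).
- kinematics.ik(position, orientation): joint angles nearest the present ones, or None.
- monitor.sense(): the state.
- eyes.grab_frame(name): name is "scene" or "top" or "wrist"; returns a dict with "frame" (480x640x3 uint8, red, green, blue), "mtx" (3x3 intrinsics, pixels), "k1" (the pictures are not rectified: a ray, as slopes to the right and down, at radius r is drawn at 1 + k1 r^2 times it, then the intrinsics apply), "view" (4x4, takes a point from world to camera coordinates). Camera axes: x right, y down, z forward; pixel columns grow to the right and rows downward; lengths in m; the calibration is good to about 2 mm. A picture is of the moment at which its call begins. There is no depth.
A pose or a line that the arm cannot do raises env.MotionError and nothing moves.
- job.hand_in(): hands the job in, once; it reports no verdict.
The state is a dict: "clock": time; "joints": joint angles; "qvel": joint speeds; "joint_efforts": joint torques, N m; "position": TCP position; "ee_rot": TCP orientation; "contact_force": force on the tool from outside, world axes, zero at the start; "ft_torque": the same for the moment, N m; "finger_gap": opening from 0.0 (shut) to 1.0 (fully open).
Only numpy, scipy, OpenCV 4.12 (cv2) and the standard library are available. Lean on these libraries where they do the work, as an engineer would, in place of code of your own. Each camera call takes 0.05 s, during which the arm holds its last target. There are 200 camera calls.

## Task

Put the socket set back into the open tool case: the large socket, the small socket, the bit holder and the ratchet each go upright (the ratchet lying flat, drive square up) on the floor of the insert that fits its shape and size. The flanged bush and the open-ended wrench do not belong to the set: leave them lying where they are.

Things in the scene. Friction and masses are not known exactly. Their poses are not given: they have to be found in the camera images.
- socket_large_center (a point): Large steel socket for a socket wrench, standing upright: plain cylinder 40 mm in diameter, 44 mm tall, dark hexagon in its top. Point: its centre, 22 mm above its foot; z up. Grip it in its upper half, so that the fingers clear the insert's walls when it is set down.
- socket_small_center (a point): Small steel socket, standing upright: plain cylinder 25 mm in diameter, 38 mm tall, dark hexagon in its top. Point: its centre, 19 mm above its foot; z up. Grip it in its upper half.
- bit_block_center (a point): Bit holder: black plastic block 60 x 30 mm, 24 mm tall, with two rows of short steel bits standing 10 mm out of its top. Point: centre of the block, 12 mm above its foot; x along the 60 mm length, y across the 30 mm, z up.
- ratchet_center (a point): Ratchet handle lying flat, drive square up, 130 mm long: black rubber grip 22 mm wide, 20 mm tall, from 65 mm behind the point to 20 mm ahead; then a thin neck and a round steel head 34 mm across, 24 mm tall (drive square up to 34 mm), centred 48 mm ahead. Point: middle of its length, 10 mm above its foot, in the grip; x along its length to the head, z up.
- bush_center (a point): Look-alike, not part of the set: flanged steel bush standing upright, flange at the foot 54 mm in diameter and 8 mm high, body 38 mm in diameter, 40 mm tall over all, small round dark bore. Point: its centre, 20 mm above its foot. To be left where it is.
- wrench_center (a point): Look-alike, not part of the set: flat all-steel open-ended wrench 140 mm long, 8 mm thick, lying down. Point: middle of its length; x along its length. To be left where it is.
- pocket_large_in (a point): Larger round insert, inside diameter 60 mm: place of the large socket. Light grey plastic, fixed in the black case; walls 7 mm above its floor. Point: centre of its floor, 8 mm above the bench. The case: fixed tray 200 x 280 mm, rim 14 mm high, lid folded flat beyond it; ratchet insert on its near side, the other three 88 mm apart in a row on the far side, in any order.
- pocket_small_in (a point): Smaller round insert, inside diameter 44 mm: place of the small socket. Light grey plastic, fixed in the black case; walls 7 mm above its floor. Point: centre of its floor, 8 mm above the bench.
- pocket_block_in (a point): Short rectangular insert, inside 80 mm along its x by 48 mm along its y: place of the bit holder, whose length lies along this x (either way round). Light grey plastic, fixed in the black case; walls 7 mm above its floor. Point: centre of its floor, 8 mm above the bench.
- pocket_ratchet_in (a point): Long rectangular insert, inside 150 mm along its y by 54 mm along its x: place of the ratchet, whose length lies along this y (either way round). The middle 70 mm of its long walls is cut away for the fingers. Light grey plastic, fixed in the black case; walls 7 mm above its floor. Point: centre of its floor, 8 mm above the bench.
Things that resemble listed ones, but are neither listed nor needed, are in the scene too. What is shaped like the part that bears ratchet_center but green is not meant.

How it is judged:
By the outcome, as a careful person would: the job done as asked, in the order asked, and still so for the second after the job is handed in, with the robot touching nothing.
It also fails if it takes over 109 s, if anything falls off the work surface, if the arm or the gripper's body presses on something with over 40 N, if the wrist force passes 120 N, or if a joint passes its speed limit or range.

## Working session

There is one attempt and no reset: what is moved stays moved. The work goes in short steps, each a Python script; the robot and the scene stay as the last script left them, time stands still between calls to the robot, and variables do not carry over. Pictures are saved under pics/ and viewed, about 12 in all and at most 16, crops included, and the job is handed in when it is done.

```bash
mkdir -p pics; python3 - <<'E'
from bench import env, kinematics, monitor, eyes, job
import cv2
for n in ("top","scene"):
    f=eyes.grab_frame(n); cv2.imwrite(f"pics/{n}0.png",f["frame"][:,:,::-1]); print(n,f["mtx"].tolist(),f["k1"],f["view"].round(4).tolist())
s=monitor.sense(); print(s["clock"],s["ee_rot"],s["position"],env.hold_point_z)
E
```

```text
top [[437.1340255835935, 0.0, 314.8688104278453], [0.0, 437.1340255835935, 244.32443015527804], [0.0, 0.0, 1.0]] 0.018495728433800013 [[-0.0157, -0.9999, 0.0068, -0.0861], [-0.985, 0.0143, -0.1719, 0.4932], [0.1718, -0.0094, -0.9851, 1.0129], [0.0, 0.0, 0.0, 1.0]]
scene [[483.4536243612457, 0.0, 323.09024965164446], [0.0, 483.4536243612457, 243.77820470923166], [0.0, 0.0, 1.0]] -0.0508622993284396 [[-0.1223, 0.9925, 0.0044, 0.141], [0.7339, 0.0934, -0.6729, -0.3268], [-0.6682, -0.079, -0.7398, 1.4232], [0.0, 0.0, 0.0, 1.0]]
0.1 [-0.43788613  0.55571029  0.43754089  0.55497728] [0.12256061 0.51027431 0.23079889] 0.0187
```

View pics/top0.png

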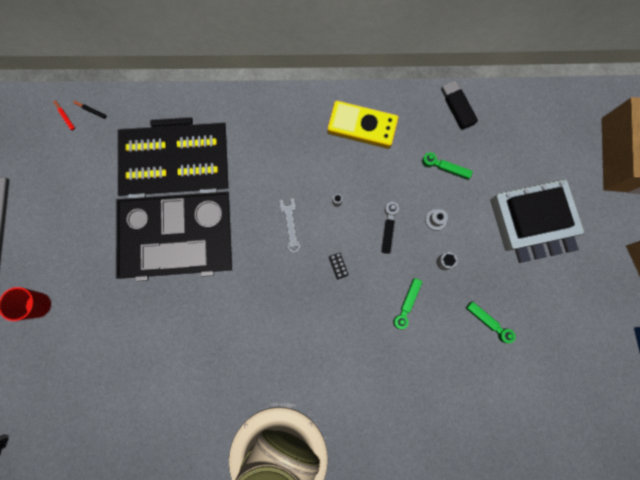

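View pics/scene0.png

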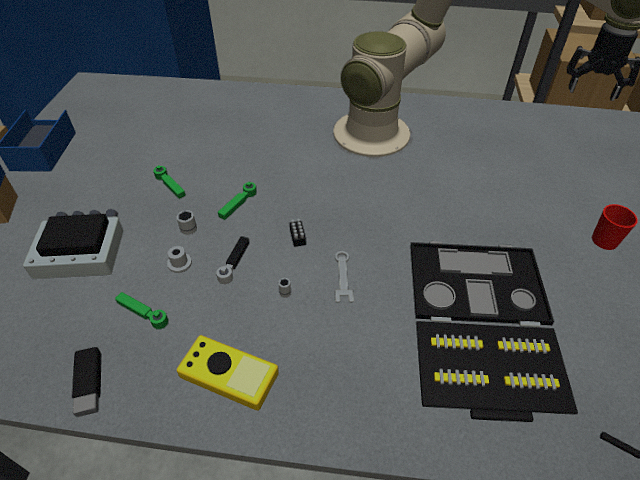

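Both views show the set (top pixels): large socket ~(447,260), small socket ~(337,200), bit block ~(339,265), ratchet ~(389,230) with its head up. The bush is at (437,219) and the wrench at (290,225). In the case, the small insert is at (137,219), block (173,216), large (208,214) and ratchet (174,255). I'll get coarse positions from these, then take closer wrist views.

```bash
cat > h.py <<'E'
from bench import env, kinematics, monitor, eyes, job
import numpy as np, cv2
from scipy.spatial.transform import Rotation as R
def ray(f,u,v):
    m=f["mtx"]; d=np.array([(u-m[0,2])/m[0,0],(v-m[1,2])/m[1,1]]); p=d.copy()
    for _ in range(20): p=d/(1+f["k1"]*(p@p))
    V=f["view"]; Rt=V[:3,:3].T
    return -Rt@V[:3,3], Rt@np.r_[p,1]
def onz(f,u,v,z):
    c,d=ray(f,u,v); return (c+d*(z-c[2])/d[2])
def proj(f,P):
    V=f["view"]; q=V[:3,:3]@np.asarray(P)+V[:3,3]; p=q[:2]/q[2]; p=p*(1+f["k1"]*(p@p)); m=f["mtx"]
    return np.array([m[0,0]*p[0]+m[0,2],m[1,1]*p[1]+m[1,2]])
def quat(yaw):   # tool x down, jaw axis (tool z) along heading yaw
    z=np.array([np.cos(yaw),np.sin(yaw),0]); x=np.array([0,0,-1.]); y=np.cross(z,x)
    return R.from_matrix(np.c_[x,y,z]).as_quat()
def ori(p,yaw): # choose half-turn with the smaller joint travel
    q0=monitor.sense()["joints"]; best=None
    for k in (0,np.pi):
        s=kinematics.ik(p,quat(yaw+k))
        if s is not None:
            c=np.abs(np.array(s)-q0).max()
            if best is None or c<best[0]: best=(c,quat(yaw+k))
    return best[1]
def save(name,cam="wrist"):
    f=eyes.grab_frame(cam); cv2.imwrite(f"pics/{name}.png",f["frame"][:,:,::-1])
    np.savez(f"pics/{name}.npz",**f); return f
def load(name):
    d=dict(np.load(f"pics/{name}.npz")); d["k1"]=float(d["k1"]); return d
E
python3 - <<'E'
from h import *
f=save("top1","top"); save("scene1","scene")
for n,u,v,z in [("large",447,260,.044),("small",337,200,.038),("block",339,265,.03),("grip",388,237,.02),("head",392,208,.024),("bush",437,219,.03),("wr",290,225,.008),("pL",208,214,.015),("pS",137,219,.015),("pB",173,216,.015),("pR",174,255,.015)]:
    print(n,onz(f,u,v,z).round(3))
p=[.42,.22,.30]; env.reach(p,ori(p,np.pi/2)); f=save("w_case"); print(f["view"].round(3).tolist())
p=[.38,-.22,.36]; env.reach(p,ori(p,np.pi/2)); f=save("w_parts"); print(monitor.sense()["clock"])
a=[cv2.imread(f"pics/{n}.png") for n in("w_case","w_parts")]
cv2.imwrite("pics/both.png",cv2.resize(np.vstack(a),(400*1,600)))
E
```

```text
large [ 0.449 -0.41   0.044]
small [ 0.603 -0.15   0.038]
block [ 0.442 -0.151  0.03 ]
grip [ 0.512 -0.275  0.02 ]
head [ 0.584 -0.288  0.024]
bush [ 0.553 -0.397  0.03 ]
wr [ 0.548 -0.032  0.008]
pL [0.578 0.173 0.015]
pS [0.567 0.348 0.015]
pB [0.574 0.259 0.015]
pR [0.475 0.253 0.015]
[[-0.001, 1.0, 0.002, -0.22], [0.949, 0.001, 0.315, -0.462], [0.315, 0.002, -0.949, 0.314], [0.0, 0.0, 0.0, 1.0]]
3.4917
```

View pics/both.png

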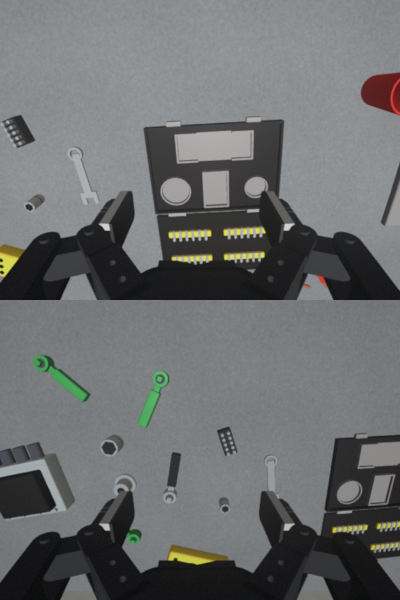

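The upper half (case view) shows all four inserts clear, at full-resolution px around L(280,305), B(345,302), S(410,300), R(343,235). The lower half shows all the parts unobstructed. Next I segment them in the wrist, top and scene views.

```bash
cat > meas.py <<'E'
from h import *
def blob(f,P,rad,kind):
    """largest component near projected P; kind: dark / light / diff"""
    g=cv2.cvtColor(f["frame"],cv2.COLOR_RGB2GRAY).astype(int)
    c=proj(f,P); s=np.linalg.norm(proj(f,np.array(P)+[rad,0,0])-c); s=max(s,np.linalg.norm(proj(f,np.array(P)+[0,rad,0])-c))
    x0,x1,y0,y1=[int(t) for t in (max(c[0]-s,0),c[0]+s+1,max(c[1]-s,0),c[1]+s+1)]
    w=g[y0:y1,x0:x1]; 
    if w.size==0: return None
    bg=np.median(w) if kind!="light" else 0
    m={"dark":w<0.55*bg,"light":w>cv2.threshold(w.astype(np.uint8),0,255,cv2.THRESH_OTSU)[0],"bright":w>1.25*bg}[kind].astype(np.uint8)
    n,l,st,ce=cv2.connectedComponentsWithStats(m)
    if n<2: return None
    # nearest large component
    k=max(range(1,n),key=lambda i: st[i,4]/(5+np.hypot(*(ce[i]+[x0,y0]-c))))
    cnt=max(cv2.findContours((l==k).astype(np.uint8),cv2.RETR_EXTERNAL,cv2.CHAIN_APPROX_NONE)[0],key=len)
    h=cv2.convexHull(cnt)+np.array([x0,y0]); M=cv2.moments(h)
    return np.array([M["m10"],M["m01"]])/max(M["m00"],1e-9), h[:,0].astype(float), st[k,4]
def world_rect(f,h,z):
    q=np.array([onz(f,*p,z)[:2] for p in h]); (c,wh,a)=cv2.minAreaRect((q*1000).astype(np.float32))
    return np.round(c,1),np.round(wh,1),round(a,1)
E
python3 - <<'E'
from meas import *
F={"top":load("top1"),"scene":load("scene1"),"wp":load("w_parts"),"wc":load("w_case")}
T=[("large",(.449,-.41,.044),.03,"dark",.044),("small",(.603,-.15,.038),.022,"dark",.038),("block",(.442,-.151,.015),.06,"dark",.014),("grip",(.512,-.275,.01),.06,"dark",.010),("head",(.584,-.288,.013),.028,"bright",.013)]
for n,P,r,k,z in T:
  for v in("top","scene","wp"):
    b=blob(F[v],P,r,k)
    if b: print(n,v,b[0].round(1),b[2],onz(F[v],*b[0],z)[:2].round(4),world_rect(F[v],b[1],z))
for n,P,r in [("pL",(.578,.173,.015),.042),("pS",(.567,.348,.015),.033),("pB",(.574,.259,.015),.05),("pR",(.475,.253,.015),.085)]:
  for v in("top","scene","wc"):
    b=blob(F[v],P,r,"light")
    if b: print(n,v,b[0].round(1),b[2],onz(F[v],*b[0],.012)[:2].round(4),world_rect(F[v],b[1],.015))
a=F["wp"]["frame"][180:340,120:460,::-1]; cv2.imwrite("pics/c1.png",cv2.resize(a,None,fx=2.2,fy=2.2,interpolation=cv2.INTER_CUBIC))
E
```

```text
large top [449.  259.8] 95 [ 0.4493 -0.4147] (array([ 449. , -414.7]), array([23.9, 24.5]), 86.2)
large scene [184.6 215.6] 75 [ 0.4484 -0.4128] (array([ 448.1, -413.1]), array([23.3, 26.5]), 7.2)
large wp [173.8 236.8] 295 [ 0.4503 -0.4131] (array([ 450.4, -412.9]), array([27.9, 26.1]), 82.4)
small top [337.1 198. ] 23 [ 0.6081 -0.1504] (array([ 608.2, -150.2]), array([ 9.9, 10.3]), 88.7)
small scene [283.7 282.1] 40 [ 0.6073 -0.1497] (array([ 607.5, -149.9]), array([14.7, 15.2]), 30.4)
small wp [360.  334.4] 59 [ 0.6095 -0.1489] (array([ 609.8, -149. ]), array([12.7, 12.3]), 2.4)
block top [337.9 266.2] 137 [ 0.4414 -0.1496] (array([ 442.2, -149.3]), array([58.6, 29.7]), 17.8)
block scene [297.3 233.6] 212 [ 0.4445 -0.1479] (array([ 443.2, -148.3]), array([79.4, 31. ]), 18.7)
block wp [363.2 225.3] 458 [ 0.4423 -0.1487] (array([ 443.3, -148.3]), array([64.5, 28.8]), 19.6)
grip top [387.5 236.2] 299 [ 0.5154 -0.2758] (array([ 515.9, -275.9]), array([22.5, 85.4]), 80.1)
grip scene [237.3 252.3] 350 [ 0.5156 -0.2744] (array([ 515.2, -274.6]), array([27.6, 97.8]), 80.5)
grip wp [278.  
[... 782 characters left out ...]
15] (array([570.2, 350.5]), array([48.9, 51.3]), 6.9)
pS wc [409.3 299.2] 933 [0.5702 0.351 ] (array([568.6, 349.5]), array([49. , 51.3]), 48.5)
pB top [172.3 215.9] 799 [0.5747 0.262 ] (array([574.4, 260.8]), array([89.2, 56.8]), 2.5)
pB scene [481.3 296.4] 854 [0.5734 0.2638] (array([573.9, 262.7]), array([88.9, 56.6]), 2.9)
pB wc [345.  302.3] 2359 [0.5747 0.2627] (array([574.9, 262.7]), array([89.3, 56.9]), 3.5)
pR top [173.1 254.6] 1652 [0.4765 0.2563] (array([476., 255.]), array([ 64.6, 157.7]), 3.7)
pR scene [474.  260.8] 1454 [0.4755 0.2567] (array([478.8, 256.6]), array([ 69.5, 158.7]), 3.2)
pR wc [342.7 234. ] 5797 [0.4764 0.2569] (array([476. , 256.8]), array([ 65. , 159.3]), 3.4)
```

View pics/c1.png

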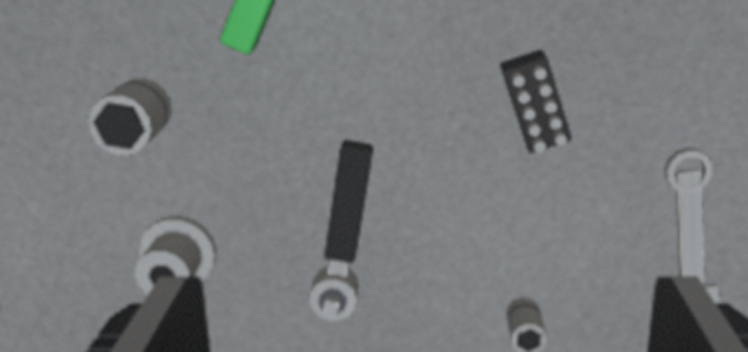

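The views agree within about 2–3 mm. The insert spacing comes out at 88 mm, the insert sizes fit, and the case is turned about 3.3°. Start with the large socket.

```bash
cat > pp.py <<'E'
from meas import *
def pick(p,yaw,H,effort):
    a=[p[0],p[1],.14]; q=ori(a,yaw); env.reach(a,q)
    g=env.movel([p[0],p[1],H],velocity=.12,guard=15)
    env.close_gripper(effort); env.hold(.2); s=monitor.sense()
    print("guard",g,"tcp",s["position"].round(4),"gap",round(s["finger_gap"],3))
    env.movel([p[0],p[1],.14],velocity=.15); s=monitor.sense()
    print("lifted gap",round(s["finger_gap"],3),"F",s["contact_force"].round(1),"M",s["ft_torque"].round(2),"t",s["clock"])
def place(p,yaw,H,half=True):
    a=[p[0],p[1],.14]; q=ori(a,yaw) if half else quat(yaw); env.reach(a,q)
    env.movel([p[0],p[1],.03+H],velocity=.15)
    g=env.movel([p[0],p[1],.0085+H],velocity=.04,guard=12); s=monitor.sense()
    print("place guard",g,s["position"].round(4),s["contact_force"].round(1),"gap",round(s["finger_gap"],3))
    env.release(); env.hold(.2); env.movel([p[0],p[1],.16],velocity=.15); print("t",monitor.sense()["clock"])
C=np.radians(3.3)
E
python3 - <<'E'
from pp import *
pick((.4496,-.4135),np.pi/2,.013,60)
place((.5795,.1745),np.pi/2+C,.013)
pick((.608,-.1497),np.pi/2,.010,60)
f=save("w1")
E
```

```text
guard False tcp [ 0.4498 -0.4136  0.0136] gap 0.454
lifted gap 0.45 F [ 0.6  0.3 -3.3] M [ 0.01  0.01 -0.06] t 7.5417
place guard True [0.5791 0.1745 0.0215] [-2.2 -0.1  4.7] gap 0.451
t 12.8417
guard False tcp [ 0.6082 -0.1498  0.0103] gap 0.27
lifted gap 0.271 F [0.5 0.1 0.2] M [ 0.03 -0.02 -0.02] t 17.1167
```

```bash
python3 - <<'E'
from pp import *
place((.5695,.3505),np.pi/2+C,.010)
a=[.45,.2,.3]; env.reach(a,ori(a,np.pi/2)); f1=save("w2")
f2=save("s2","scene"); f3=save("t2","top")
cv2.imwrite("pics/c2.png",np.hstack([cv2.resize(f1["frame"][100:420,150:520,::-1],(460,400)),cv2.resize(f2["frame"][220:340,390:560,::-1],(340,400))[:, :]]))
E
```

```text
place guard True [0.5691 0.3503 0.0184] [-1.6 -1.4  4.4] gap 0.275
t 22.275
```

View pics/c2.png

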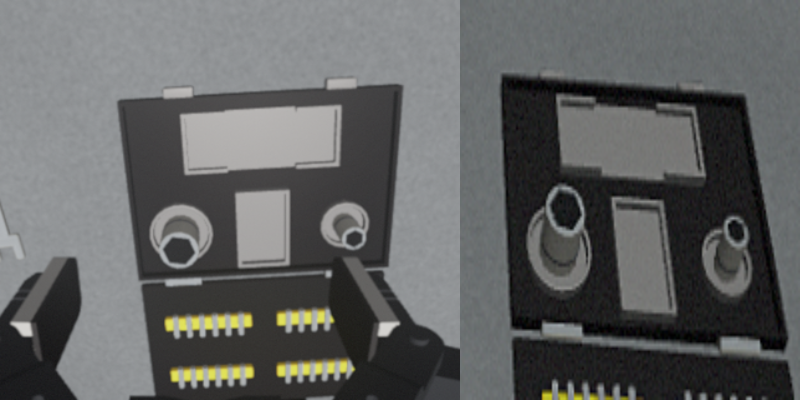

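Both sockets stand upright and centred in their inserts, at crop px (180,240) and (348,230). Next come the bit holder and the ratchet.

```bash
python3 - <<'E'
from pp import *
pick((.4427,-.1488),np.pi/2+np.radians(18.5),.007,60)
f1=save("w3"); f2=save("s3","scene")
place((.5747,.2627),np.pi/2+C,.007)
a=[.45,.2,.3]; env.reach(a,ori(a,np.pi/2)); f3=save("w4"); print(monitor.sense()["clock"])
cv2.imwrite("pics/c3.png",np.hstack([cv2.resize(f1["frame"][:,:,::-1],(400,300)),cv2.resize(f3["frame"][100:420,150:520,::-1],(347,300))]))
E
```

```text
guard False tcp [ 0.4429 -0.149   0.0074] gap 0.332
lifted gap 0.331 F [-0.2  0.6 -1.5] M [ 0.01 -0.01 -0.01] t 27.85
place guard True [0.5743 0.2626 0.0155] [-1.9 -0.1  4.8] gap 0.335
t 32.825
33.6833
```

View pics/c3.png

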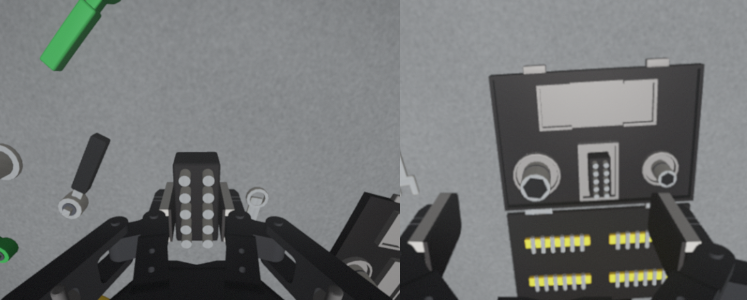

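The bit holder was gripped square and now sits in its insert at crop px (598,172). Now the ratchet, gripped 8 mm ahead of its middle, towards the heavy head.

```bash
python3 - <<'E'
from pp import *
D=np.radians(-10); u=lambda a:np.array([np.cos(a),np.sin(a)])
pt=np.array([.5155,-.275])+.0225*u(D); g=pt+.008*u(D)
pick(g,D+np.pi/2,.005,80)
f1=save("w5"); s2=save("s5","scene")
s=monitor.sense(); z=R.from_quat(s["ee_rot"]).as_matrix()[:,2]; Y=np.arctan2(z[1],z[0])
pR=np.array([.4764,.2567]); best=None
for h in (np.pi/2+C,-np.pi/2+C):
    p=pR+.008*u(h); y=Y+h-D; j=kinematics.ik([*p,.14],quat(y))
    print(np.degrees(h),p,j)
    if j is not None:
        c=np.abs(np.array(j)-s["joints"]).max()
        if best is None or c<best[0]: best=(c,p,y)
np.savez("best.npz",p=best[1],y=best[2]); print(best)
cv2.imwrite("pics/c5.png",np.hstack([cv2.resize(f1["frame"][:,:,::-1],(400,300)),cv2.resize(s2["frame"][100:340,130:450,::-1],(400,300))]))
E
```

```text
guard False tcp [ 0.5457 -0.2804  0.0055] gap 0.232
lifted gap 0.232 F [ 0.8 -0.6 -1.5] M [ 0.05 -0.02  0.01] t 38.6833
93.3 [0.47593949 0.26468673] None
-86.7 [0.47686051 0.24871327] [ 2.62785947e-01  4.28652877e-01  1.58387870e+00 -4.44089210e-16
  1.12906108e+00  2.05195176e-01]
(np.float64(2.2668712552449986), array([0.47686051, 0.24871327]), np.float64(0.05759077100175533))
```

View pics/c5.png

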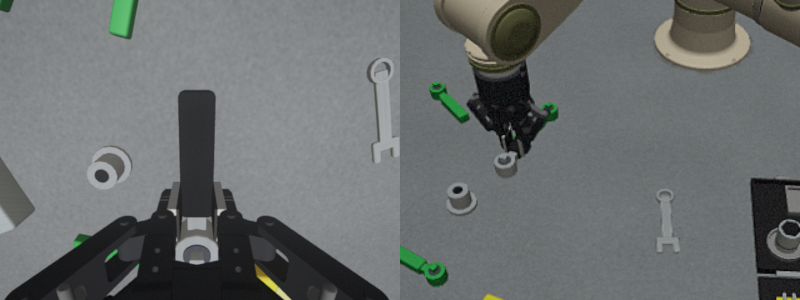

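The ratchet is held level and straight, its grip at (197,150) and head at (197,245). I'll place it with the head towards -y.

```bash
python3 - <<'E'
from pp import *
b=np.load("best.npz"); place(b["p"],float(b["y"]),.005,half=False)
a=[.40,.25,.32]; env.reach(a,ori(a,np.pi/2)); f1=save("w6"); a=[.3,.0,.35]; env.reach(a,ori(a,np.pi/2)); f2=save("s6","scene"); f3=save("t6","top"); print(monitor.sense()["clock"])
cv2.imwrite("pics/c6.png",np.hstack([cv2.resize(f1["frame"][100:420,150:520,::-1],(400,346)),cv2.resize(f2["frame"][220:340,400:540,::-1],(400,346))]))
cv2.imwrite("pics/t6v.png",f3["frame"][:,:,::-1])
E
```

```text
place guard True [0.4765 0.2486 0.0134] [-1.   0.5  5.1] gap 0.23
t 44.1167
46.6333
```

View pics/c6.png

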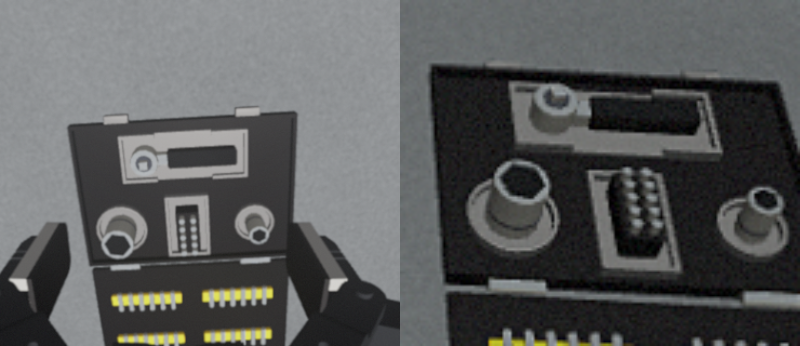

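View pics/t6v.png

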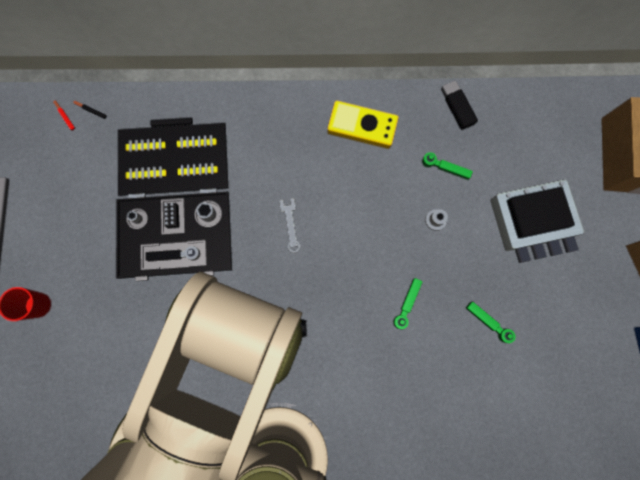

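All four parts sit inside their inserts, upright and clear of the walls. The bush (437,219) and the wrench (290,225) are at the same pixels as before, and the robot touches nothing.

```bash
python3 -c "
from h import *
s=monitor.sense(); print(s['clock'],s['contact_force'].round(1)); print(job.hand_in())"
```

```text
46.6333 [-0.3 -0.2  0. ]
the job is handed in; nothing more can be done
None
```

The large socket, small socket, bit holder and ratchet are all back in their matching inserts, placed in that order. I handed the job in at 46.6 s of the 109 s allowed.

- **Placement:** The final wrist, scene and top pictures show all four seated inside their inserts. The sockets and bit holder stand upright, and the ratchet lies flat with its drive square up and its head towards -y. I judged the final fit by eye and did not measure the placed positions again.
- **Grasps and contact:** The finger gaps roughly matched each part's width. Each set-down stopped on light contact, about 5 N, close to the expected floor height.
- **Left in place:** The flanged bush and the open-ended wrench are at the same pixels as at the start, and the green look-alikes were not touched. The arm stood clear with no force on the tool.
- **Disagreements:** The views agreed within 2–3 mm on most positions. Finding the ratchet head by brightness gave results about 20 mm apart, so I took the ratchet's pose from its black grip instead. That put the head where I had first read it in the top view.

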